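# Finish the slat crib and hold the sprung reading head over it

## Robot

A 6-joint arm with a two-finger parallel gripper is mounted at the origin on the work surface. World frame = base frame: x ahead of the robot, y to its left, z up, the work surface at z = 0. Lengths are in m, angles in degrees, forces in N, time in s.
With the tool pointing down it reaches from about 0.375 to 0.9 m from the base axis. Payload 3.1 kg.
Tool frame: the origin (TCP) lies on the centre line of the jaws, within the pads' length; the fingertips stand 22 mm ahead of it and the grasp point (between the pads) lies 3 mm ahead of it; z points along the fingers, y is the line along which they close (so a half turn about z gives the same grasp; the last joint's range is limited). The gripper opens to 87 mm and grips with 3 to 60 N. Pads are 19 mm wide; open, the fingers measure 117 mm over their backs; the gripper's body (75 mm by 190 mm) begins 51 mm behind the grasp point.
Start: joints at [62.653, 30.224, 82.088, -0, 67.689, -10.227], TCP at [0.184, 0.597, 0.245] pointing down, gripper open.
Joint ranges: [-176.69, 176.69], [-43.24, 126.21], [12.49, 139.97], [-82, 262], [0, 151.66], [-163.58, 163.58]. Speed limits (degrees/s): [159.86, 159.86, 180, 180, 180, 180].

## Interface

Orientations are given as a 3x3 rotation matrix whose columns are the frame's x, y, z axes.
In Python, from rig import * gives the robot as it stands.
- The arm moves only by the shell command python3 -m jog 'ROWS'. ROWS is text: rows parted by semicolons, each of 7 numbers parted by spaces: the shift along the tool's x, y, z in mm, then the turn, a rotation vector about the tool's x, y, z in rad, then the finger opening in mm, from 0 to 87. In form: tx ty tz ax ay az fingers; .... A call has 1 to 12 rows; each row shifts and turns the commanded pose from where the row before left it, along the tool's axes as they then stand; what a row does not reach is not made up. A row lasts 1/8 s, in which the tool goes at most 62.5 mm and 10.7 degrees, less where a joint would pass 70% of its speed; a pose out of reach is approached as far as the arm can. A call with a gripper value outside its range is refused whole. The fingers move at their own pace and stop on an object; the grip force is fixed at half the most. Time passes only in rows, so rows that do not move let the fingers close. It gives the time, the measured TCP pose, the force, the opening and the grip force at its end, in the units of the state.
- read_state(): the state, without advancing time (a new reading comes with each control period).
- capture(name): name is "scene" or "side" or "wrist"; returns a dict with "color" (480x640x3 uint8, red, green, blue), "camera_matrix" (3x3 intrinsics, pixels), "distortion" ([k1, k2, p1, p2, k3] as OpenCV has them; the pictures are not rectified), "R" (3x3) and "t" (3): a world point X has camera coordinates R X + t. Camera axes: x right, y down, z forward; pixel columns grow to the right and rows downward; lengths in m; the calibration is good to about 2 mm. A picture is of the moment at which its call begins. There is no depth.
- hand_in(): hands the job in; it is judged then, once.
Trained networks look in the newest picture that a camera, given by its name, has taken for a name from the list of things; names that differ only in an ending like _2 or _b are one class to them, and where a whole thing is asked for, a point or a joint stands for the part that bears it (a point fixed in the world has none). Each returns a list of dicts, best first, with "conf" (0 to 1); they miss things now and then, are a little off and sometimes report something else, mostly with a low value. They report only what shows in the picture. A call takes as long as a camera call.
- find_in(camera, target): "at" ([x, y, z] in m, in world coordinates, good to about 4 mm: the middle of the surface that is visible of it).
- trace(camera, target): "pixels" (480x640 bool, what is visible of it).
- place_of(camera, target): "at" ([x, y, z] in m, in world coordinates, good to about 4 mm: a listed point, or the origin of a listed thing).
The state is a dict: "time_s": time; "joint_positions": joint angles; "qvel": joint speeds; "tau": joint torques, N m; "position": TCP position; "tcp_rot": TCP orientation; "force": force on the tool from outside, world axes, zero at the start; "moment": the same for the moment, N m; "opening": opening from 0.0 (shut) to 1.0 (fully open); "grasp_force": force on a finger pad.
Only numpy, scipy, OpenCV 4.12 (cv2) and the standard library are available. Lean on these libraries where they do the work, as an engineer would, in place of code of your own. Each camera call takes 0.05 s, during which the arm holds its last target. There are 200 camera calls.

## Task

Finish the crib of wooden slats on the moisture reader: lay the two loose slats crosswise on top as its third layer, one straight above each slat of the bottom layer, and let go of them. Then swing the sprung reading-head arm (red handle on top) over the crib until it is fully against its stop, and finish while still holding it there, because its spring would pull it away. Keep the crib standing neat and leave the jar, the vial and the beaker where they are.

Things in the scene. Friction and masses are not known exactly. Their poses are not given: they have to be found in the camera images.
- reader: moisture reader, bolted down: teal plate 190 x 190 x 10 mm carrying the slat crib at its centre, with a tongue to x = 205 mm and, at x = 150 mm, a 26 mm steel column on which the sprung arm pivots. Origin: plate centre, at bench height; x from crib to column (roughly away from the robot), y left, z up. Each crib layer is two parallel slats 70 mm apart; its present top is 34 mm above the bench
- spot_left (a point): where the underside centre of one third-layer slat belongs: 34 mm above the bench, at y = +35 mm of the reader, straight above low_left; the slat lies along the reader's x axis. Site axes are the reader's
- spot_right (a point): the same for the other third-layer slat, at y = -35 mm, straight above low_right; either loose slat may go to either place
- slat_a: wooden slat like the others, 120 x 18 x 12 mm, about 20 to 30 g, origin at the centre of its underside, x along its length, z up; lies loose on the bench to the right of the reader
- slat_b: wooden slat like the others, 120 x 18 x 12 mm, about 20 to 30 g, origin at the centre of its underside, x along its length, z up; lies loose on the bench to the right of the reader
- low_left: wooden slat like the others, 120 x 18 x 12 mm, about 20 to 30 g, origin at the centre of its underside, x along its length, z up; bottom crib layer, along the reader's x at its y = +35 mm, underside 10 mm above the bench
- low_right: wooden slat like the others, 120 x 18 x 12 mm, about 20 to 30 g, origin at the centre of its underside, x along its length, z up; bottom crib layer, along the reader's x at its y = -35 mm, underside 10 mm above the bench
- mid_near: wooden slat like the others, 120 x 18 x 12 mm, about 20 to 30 g, origin at the centre of its underside, x along its length, z up; second crib layer, along the reader's y at its x = -35 mm (robot's side), underside 22 mm above the bench
- mid_far: wooden slat like the others, 120 x 18 x 12 mm, about 20 to 30 g, origin at the centre of its underside, x along its length, z up; second crib layer, along the reader's y at its x = +35 mm (column's side), underside 22 mm above the bench
- swing (a joint): sprung arm's angle (rad) about the column: 0 parked, aside on the reader's +y side; 1.25 at its stop, arm along the reader's -x, head over the crib's centre; grows counterclockwise from above. The spring pulls it back to 0: 1.5 N at the handle when parked, 5.5 N at the stop. Arm: two bars, 30 mm wide overall, top 101 mm high; pivot drum and white head 48 mm across, tops 108 mm, head bottom 70 mm
- swing_grip (a point): middle of the red handle, an upright round post 20 mm thick on top of the reading head, from 108 to 152 mm above the bench; this point is 132 mm above the bench and 140 mm from the pivot axis. Its x axis points along the arm from the handle towards the pivot, z up; it turns with the arm
- pivot (a point): point on the arm's upright pivot axis, at the reader's x = 150 mm, y = 0, 132 mm above the bench. Axes are the reader's
- jar: bystander: white jar with a red lid, 68 mm across, 85 mm high, origin at its underside
- vial: bystander: small amber bottle with a white cap, 32 mm across, 65 mm high, origin at its underside
- beaker: bystander: empty glass beaker, 68 mm across, 85 mm high, origin at its underside

How it is judged:
By the outcome, as a careful person would: the job done as asked, in the order asked, and still so for the second after the job is handed in, while the arm keeps its last pose, push and grip.
It also fails if it takes over 61 s, if anything falls off the work surface, if the arm or the gripper's body presses on something with over 40 N, if the wrist force passes 120 N, or if a joint passes its speed limit or range.

## Working session

There is one attempt and no reset: what is moved stays moved. The work goes in short steps, Python scripts to look and compute and a shell command to move; the robot and the scene stay as the last step left them, time stands still between calls to the robot, and variables do not carry over. Pictures are saved under pics/ and viewed, at most 10 in all, crops included, and the job is handed in when it is done.

```bash
mkdir -p pics; ls; python3 - <<'E'
from rig import *
import cv2,numpy as np
for c in ["scene","side","wrist"]:
    d=capture(c); cv2.imwrite(f"pics/{c}0.png",d["color"][:,:,::-1])
    print(c,"campos",np.round(-np.array(d["R"]).T@np.array(d["t"]),3))
    for n in ["reader","spot_left","spot_right","slat_a","low_left","low_right","mid_near","mid_far","swing_grip","pivot","jar","vial","beaker"]:
        try: print(n,[(np.round(r["at"],3).tolist(),round(r["conf"],2)) for r in place_of(c,n)[:6]])
        except Exception as e: print(n,e)
s=read_state(); print(s["time_s"],s["position"],np.round(s["tcp_rot"],3))
E
```

```text
pics
scene campos [ 0.94  -0.522  0.936]
reader [([0.515, 0.043, 0.001], 0.63), ([0.553, 0.048, 0.024], 0.45)]
spot_left [([0.508, 0.074, 0.032], 0.65), ([0.413, -0.237, -0.002], 0.37)]
spot_right [([0.522, 0.002, 0.035], 0.67)]
slat_a [([0.554, -0.206, 0.001], 0.98), ([0.414, -0.236, -0.002], 0.84), ([0.524, 0.001, 0.034], 0.25)]
low_left [([0.513, 0.071, 0.01], 0.6)]
low_right [([0.525, 0.005, 0.007], 0.88)]
mid_near [([0.477, 0.035, 0.019], 0.92)]
mid_far [([0.551, 0.048, 0.023], 0.61)]
swing_grip [([0.596, 0.19, 0.135], 0.56)]
pivot [([0.669, 0.068, 0.131], 0.89)]
jar [([0.758, -0.224, 0.001], 0.67)]
vial [([0.409, 0.3, -0.003], 0.55)]
beaker [([0.69, 0.396, -0.004], 0.57)]
side campos [0.156 0.52  0.748]
reader [([0.516, 0.038, 0.001], 0.9), ([0.414, -0.235, -0.0], 0.61)]
spot_left [([0.508, 0.077, 0.034], 0.57), ([0.522, 0.007, 0.007], 0.53)]
spot_right [([0.519, 0.003, 0.034], 0.92)]
slat_a [([0.547, -0.204, 0.001], 0.97), ([0.412, -0.237, -0.0], 0.62), ([0.516, 0.038, 0.001], 0.49)]
low_left [([0.512, 0.075, 0.01], 0.95)]
low_right [([0.525, 0.006, 0.01], 0.77), ([0.549, -0.202, 0.001], 0.47)]
mid_near [([0.479, 0.032, 0.023], 0.91), ([0.517, 0.037, 0.0], 0.33)]
mid_far [([0.55, 0.041, 0.022], 0.85), ([0.52, 0.008, 0.01], 0.48)]
swing_grip [([0.602, 0.186, 0.13], 0.8)]
pivot [([0.664, 0.066, 0.129], 0.67)]
jar [([0.758, -0.222, 0.0], 0.68), ([0.526, 0.007, 0.01], 0.4)]
vial [([0.41, 0.303, -0.002], 0.57)]
beaker [([0.692, 0.4, -0.005], 0.93)]
wrist campos [0.106 0.621 0.384]
reader []
spot_left []
spot_right []
slat_a []
low_left []
low_right []
mid_near []
mid_far []
swing_grip []
pivot []
jar []
vial []
beaker []
2.1 [0.18395172 0.59730199 0.2445671 ] [[-0.956  0.294  0.   ]
 [ 0.294  0.956  0.   ]
 [-0.     0.    -1.   ]]
```

View pics/scene0.png

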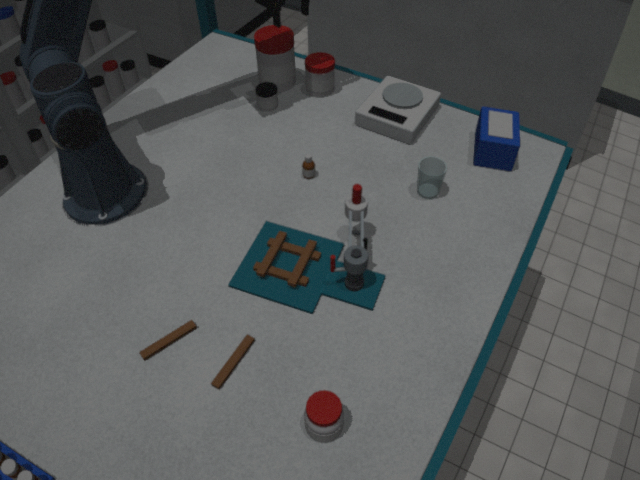

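View pics/side0.png

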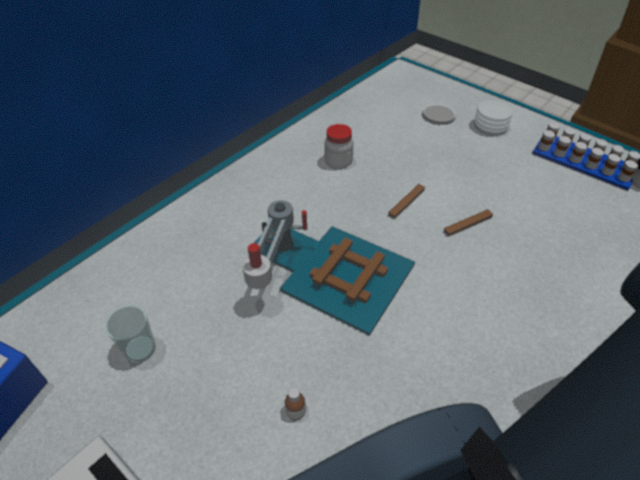

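```bash
cat > h.py <<'E'
from rig import *
import cv2,numpy as np
from scipy.optimize import minimize
L,W,H=.12,.018,.012
def proj(d,P): return cv2.projectPoints(np.asarray(P,float),cv2.Rodrigues(np.array(d["R"]))[0],np.array(d["t"],float),np.array(d["camera_matrix"],float),np.array(d["distortion"],float))[0][:,0]
def hull(d,x,y,a,z,S=8):
    c,s=np.cos(a),np.sin(a)
    P=[[x+c*u-s*v,y+s*u+c*v,z+w] for u in(-L/2,L/2) for v in(-W/2,W/2) for w in(0,H)]
    return cv2.convexHull((proj(d,P)*S+S/2-.5).astype(np.float32))
def fit(views,x0,z):
    # views: list of (d,mask)
    S=8
    prep=[]
    for d,m in views:
        h=hull(d,*x0,z,1)[:,0]; lo=np.maximum(h.min(0)-25,0).astype(int); hi=(h.max(0)+25).astype(int)
        prep.append((d,cv2.resize(m[lo[1]:hi[1],lo[0]:hi[0]].astype(np.uint8),None,fx=S,fy=S,interpolation=cv2.INTER_NEAREST),lo))
    def cost(p):
        t=0
        for d,m,lo in prep:
            h=hull(d,p[0]/1e3,p[1]/1e3,p[2]/100,z,S)-np.float32(lo*S)
            r=np.zeros_like(m); cv2.fillPoly(r,[np.round(h).astype(np.int32)],1)
            t+=1-(r&m).sum()/(r|m).sum()
        return t/len(prep)
    q=np.array([x0[0]*1e3,x0[1]*1e3,x0[2]*100])
    o=minimize(cost,q,method="Nelder-Mead",options=dict(initial_simplex=[q,q+[5,0,0],q+[0,5,0],q+[0,0,8]],xatol=.05,fatol=1e-4))
    return np.round(o.x,1),round(o.fun,3)
def near(masks,d,pt):
    u=proj(d,[pt])[0]; return min(masks,key=lambda m:np.linalg.norm(np.argwhere(m["pixels"]).mean(0)[::-1]-u))["pixels"]
def axis(d,m,z):
    # initial direction from mask, back-projected on plane z
    p=np.argwhere(m)[:,::-1].astype(float); n=cv2.undistortPoints(p[:,None],np.array(d["camera_matrix"],float),np.array(d["distortion"],float))[:,0]
    R=np.array(d["R"]);c=-R.T@np.array(d["t"]); r=np.c_[n,np.ones(len(n))]@R; X=c+r*((z-c[2])/r[:,2])[:,None]
    v=np.linalg.svd(X[:,:2]-X[:,:2].mean(0),full_matrices=False)[2][0]; return np.arctan2(v[1],v[0])
E
python3 - <<'E'
from h import *
T={"slat_a":((.55,-.205),0),"slat_b":((.413,-.236),0),"mid_near":((.478,.034),.022),"mid_far":((.551,.045),.022),"low_left":((.512,.073),.01),"low_right":((.525,.005),.01)}
D={c:capture(c) for c in("scene","side")}
for n,(p,z) in T.items():
    V=[]
    for c,d in D.items():
        ms=trace(c,n)
        if ms: V.append((d,near(ms,d,[*p,z+.006])))
    if not V: print(n,"none");continue
    a=axis(V[0][0],V[0][1],z+.01)
    for vs in [V]+[[v] for v in V]: print(n,*fit(vs,(*p,a),z))
# Kabsch reader from network points
M=np.array([[0,35],[0,-35],[-35,0],[35,0],[150,0],[0,0]]);
P=np.array([[.5125,.073],[.525,.0055],[.478,.0335],[.5505,.0445],[.6665,.067],[.5155,.0405]])*1e3
a=M-M.mean(0);b=P-P.mean(0);th=np.arctan2((a[:,0]*b[:,1]-a[:,1]*b[:,0]).sum(),(a*b).sum())
c,s=np.cos(th),np.sin(th);o=P.mean(0)-np.array([[c,-s],[s,c]])@M.mean(0);print("reader",o,np.degrees(th))
E
```

```text
slat_a [ 550.2 -207.5 -154.9] 0.075
slat_a [ 550.2 -207.2 -155.2] 0.086
slat_a [ 550.2 -207.4 -154.9] 0.065
slat_b [ 413.2 -235.7 -193.2] 0.079
slat_b [ 413.  -235.3 -193.7] 0.077
slat_b [ 413.  -236.6 -192.6] 0.073
mid_near [ 481.    33.9 -140.1] 0.075
mid_near [ 481.1   34.3 -139.5] 0.07
mid_near [ 481.    33.8 -140.6] 0.078
mid_far [ 550.1   45.2 -139.9] 0.126
mid_far [ 550.    45.  -140.1] 0.151
mid_far [ 550.2   45.8 -140.2] 0.097
low_left [509.1  74.   16.5] 0.484
low_left [509.   73.8  16.1] 0.424
low_left [509.6  74.   16.4] 0.543
low_right [520.9   5.   16.5] 0.461
low_right [520.8   5.2  16.7] 0.422
low_right [521.    3.9  14. ] 0.498
reader [516.73074573  39.56010325] 10.229757236824332
```

```bash
cat > go.py <<'E'
from rig import *
import numpy as np,sys
# go.py x y z(mm) psi_y(deg): remaining shift in tool axes (mm, with present attitude) and turn (rad vector)
x,y,z,p=map(float,sys.argv[1:5]);s=read_state();R=np.array(s["tcp_rot"]);p=np.radians(p)
Y=np.array([np.cos(p),np.sin(p),0]);Z=np.array([0,0,-1.]);T=np.c_[np.cross(Y,Z),Y,Z]
from scipy.spatial.transform import Rotation as Q
d=np.array([x,y,z])-np.array(s["position"])*1e3
print("t",s["time_s"],"shift now-axes",np.round(R.T@d,1),"shift target-axes",np.round(T.T@d,1),"turn",np.round(Q.from_matrix(R.T@T).as_rotvec(),3),"F",np.round(s["force"],1),"open",s["opening"],s["grasp_force"],"pos",np.round(np.array(s["position"])*1e3,1))
E
python3 -m jog '-39.1 -44.1 0 0 0 0 60;-39.1 -44.1 0 0 0 0 60;-39.1 -44.1 0 0 0 0 60;-39.1 -44.1 0 0 0 0 60;-39.1 -44.1 0 0 0 0 60;-39.1 -44.1 0 0 0 0 60;-39.1 -44.1 0 0 0 0 60;-39.1 -44.1 0 0 0 0 60;-39.1 -44.1 0 0 0 0 60;-39.1 -44.1 0 0 0 0 60;-39.1 -44.1 0 0 0 0 60;-39.1 -44.1 0 0 0 0 60'
python3 -m jog '-39.1 -44.1 0 0 0 0 60;-39.1 -44.1 0 0 0 0 60;-39.1 -44.1 0 0 0 0 60;0 0 0 0 0 0.178 60;0 0 0 0 0 0.178 60;0 0 0 0 0 0.178 60;0 0 0 0 0 0.178 60;0 0 0 0 0 0.178 60;0 0 0 0 0 0.178 60;0 0 0 0 0 0.178 60;0 0 50 0 0 0 60;0 0 50 0 0 0 60'
python3 go.py 550.2 -207.5 24 1.25
```

```text
time_s: 4.3
position: [0.4773, -0.0486, 0.2449]
tcp_rot: [[-0.956, 0.295, 0.001], [0.295, 0.956, -0.0], [-0.001, 0.0, -1.0]]
force: [0.3, 0.4, 0.6]
opening: 0.688
grasp_force: 0.0
time_s: 5.8
position: [0.5505, -0.208, 0.1444]
tcp_rot: [[-0.026, 1.0, 0.003], [1.0, 0.026, -0.002], [-0.002, 0.003, -1.0]]
force: [0.2, -0.5, -0.5]
opening: 0.689
grasp_force: 0.0
t 5.8 shift now-axes [  0.8  -0.7 120.4] shift target-axes [  0.5  -0.3 120.4] turn [0.003 0.002 0.004] F [ 0.2 -0.5 -0.5] open 0.6892192981242716 0.0 pos [ 550.5 -208.   144.4]
```

```bash
python3 -m jog '0 0 50 0 0 0 60;0 0 45 0 0 0 60;0 0 20 0 0 0 60;0 0 4 0 0 0 60;0 0 0 0 0 0 10;0 0 0 0 0 0 10;0 0 0 0 0 0 10;0 0 0 0 0 0 10;0 0 0 0 0 0 10;0 0 0 0 0 0 10'
python3 go.py 550.2 -207.5 24 1.25
```

```text
time_s: 7.05
position: [0.5499, -0.2076, 0.0259]
tcp_rot: [[-0.026, 1.0, 0.0], [1.0, 0.026, -0.0], [-0.0, 0.0, -1.0]]
force: [0.0, 0.8, 2.4]
opening: 0.202
grasp_force: 30.0
t 7.05 shift now-axes [0.1 0.3 1.9] shift target-axes [0.1 0.3 1.9] turn [0.    0.    0.004] F [0.  0.8 2.4] open 0.20194563185922498 29.99258190393448 pos [ 549.9 -207.6   25.9]
```

```bash
python3 -m jog '0 0 -25 0 0 0 10;0 0 -50 0 0 0 10;0 0 -50 0 0 0 10;0 0 0 0 0 0.1785 10;0 0 0 0 0 0.1785 10;0 0 0 0 0 0.1785 10;0 0 0 0 0 0.1785 10;0 0 0 0 0 0.1785 10;0 0 0 0 0 0.1785 10;0 0 0 0 0 0.1785 10;0 0 0 0 0 0.1785 10;1.3 -47.4 0 0 0 0 10'
python3 -m jog '1.3 -47.4 0 0 0 0 10;1.3 -47.4 0 0 0 0 10;1.3 -47.4 0 0 0 0 10;1.3 -47.4 0 0 0 0 10;1.3 -47.4 0 0 0 0 10;0 0 0 0 0 0 10;0 0 0 0 0 0 10'
python3 go.py 509.6 74 60 -80.3
python3 - <<'E'
from h import *
for c in("scene","side"):
    d=capture(c); u=proj(d,[[.51,.06,.1]])[0].astype(int); i=d["color"][max(u[1]-130,0):u[1]+100,max(u[0]-130,0):u[0]+130,::-1]
    cv2.imwrite(f"pics/{c}1.png",cv2.resize(i,None,fx=2,fy=2))
E
```

```text
time_s: 8.55
position: [0.5445, -0.1632, 0.1506]
tcp_rot: [[0.987, 0.163, 0.003], [0.163, -0.987, -0.002], [0.003, 0.003, -1.0]]
force: [0.4, 0.9, -0.9]
opening: 0.202
grasp_force: 30.0
time_s: 9.43
position: [0.5098, 0.0739, 0.1506]
tcp_rot: [[0.986, 0.169, 0.0], [0.169, -0.986, -0.0], [0.0, 0.0, -1.0]]
force: [-0.4, -0.3, 0.0]
opening: 0.201
grasp_force: 30.0
t 9.425 shift now-axes [-0.3 -0.1 90.6] shift target-axes [-0.2 -0.1 90.6] turn [ 0. -0.  0.] F [-0.4 -0.3  0. ] open 0.20145652363712854 29.991521537303925 pos [509.8  73.9 150.6]
```

View pics/scene1.png

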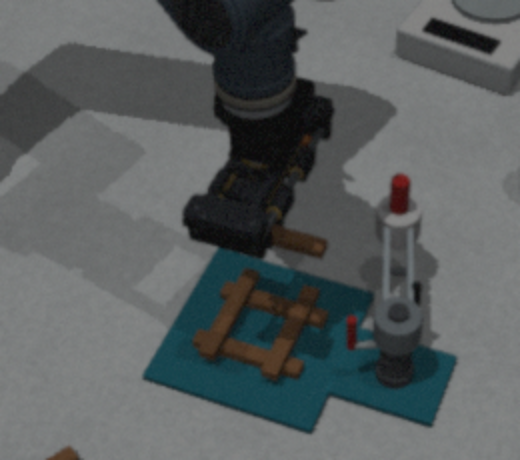

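```bash
python3 -m jog '0 0 40 0 0 0 10;0 0 30 0 0 0 10;0 0 12 0 0 0 10;0 0 5 0 0 0 10;0 0 2 0 0 0 10;0 0 1 0 0 0 10;0 0 0 0 0 0 10;0 0 0 0 0 0 10'
python3 go.py 509.6 74 59.9 -80.3
```

```text
time_s: 10.52
position: [0.5099, 0.0742, 0.061]
tcp_rot: [[0.986, 0.168, 0.001], [0.168, -0.986, -0.0], [0.001, 0.0, -1.0]]
force: [0.5, -0.7, -0.0]
opening: 0.201
grasp_force: 30.0
t 10.525 shift now-axes [-0.3  0.2  1.1] shift target-axes [-0.3  0.2  1.1] turn [ 0.    -0.001 -0.   ] F [ 0.5 -0.7 -0. ] open 0.2014744426010676 29.991637766361237 pos [509.9  74.2  61. ]
```

```bash
python3 -m jog '0 0 0.6 0 0 0 10;0 0 0.5 0 0 0 10;0 0 0 0 0 0 10;0 0 0 0 0 0 10'
python3 -m jog '0 0 0 0 0 0 24;0 0 0 0 0 0 32;0 0 0 0 0 0 36;0 0 0 0 0 0 36'
python3 -m jog '0 0 -5 0 0 0 36;0 0 -40 0 0 0 36;0 0 -45 0 0 0 36'
python3 go.py 413.2 -235.7 25 -20.7
```

```text
time_s: 11.02
position: [0.5097, 0.0742, 0.0599]
tcp_rot: [[0.986, 0.168, 0.0], [0.168, -0.986, 0.0], [0.0, 0.0, -1.0]]
force: [-1.1, -0.1, 4.6]
opening: 0.201
grasp_force: 30.0
time_s: 11.52
position: [0.5096, 0.0741, 0.0593]
tcp_rot: [[0.986, 0.168, -0.0], [0.168, -0.986, 0.0], [-0.0, -0.0, -1.0]]
force: [-0.2, -0.3, -0.1]
opening: 0.405
grasp_force: 0.0
time_s: 11.9
position: [0.509, 0.0741, 0.15]
tcp_rot: [[0.986, 0.168, -0.002], [0.168, -0.986, 0.0], [-0.002, -0.0, -1.0]]
force: [0.1, 0.4, 0.3]
opening: 0.418
grasp_force: 0.0
t 11.9 shift now-axes [-146.2  289.4  125.2] shift target-axes [-323.7   19.9  125. ] turn [-0.002  0.002 -1.041] F [0.1 0.4 0.3] open 0.4177081223376244 0.0 pos [509.   74.1 150. ]
```

```bash
python3 -m jog '-24.4 48.2 0 0 0 0 50;-24.4 48.2 0 0 0 0 60;-24.4 48.2 0 0 0 0 60;-24.4 48.2 0 0 0 0 60;-24.4 48.2 0 0 0 0 60;-24.4 48.2 0 0 0 0 60;0 0 0 0 0 -0.1735 60;0 0 0 0 0 -0.1735 60;0 0 0 0 0 -0.1735 60;0 0 0 0 0 -0.1735 60;0 0 0 0 0 -0.1735 60;0 0 0 0 0 -0.1735 60'
python3 -m jog '0 0 40 0 0 0 60;0 0 40 0 0 0 60;0 0 0 0 0 0 60'
python3 go.py 413.2 -235.7 25 -20.7
python3 - <<'E'
from h import *
V=[];B=[]
for c in("scene","side"):
    d=capture(c)
    ms=trace(c,"spot_left") if 0 else trace(c,"slat_a")
    for m in ms: print(c,round(m["conf"],2),np.argwhere(m["pixels"]).mean(0)[::-1].round(),proj(d,[[.5096,.074,.04]])[0].round())
    V.append((d,near(ms,d,[.5096,.074,.04])))
    u=proj(d,[[.515,.04,.03]])[0].astype(int); cv2.imwrite(f"pics/{c}2.png",cv2.resize(d["color"][u[1]-80:u[1]+80,u[0]-100:u[0]+100,::-1],None,fx=4,fy=3.75))
for v in V: print(fit([v],(.5096,.074,.169),.034))
E
```

```text
time_s: 13.4
position: [0.4139, -0.2355, 0.1498]
tcp_rot: [[0.348, 0.938, 0.0], [0.938, -0.348, -0.0], [-0.0, 0.0, -1.0]]
force: [0.7, 0.6, 0.2]
opening: 0.689
grasp_force: 0.0
time_s: 13.78
position: [0.4125, -0.2343, 0.0677]
tcp_rot: [[0.353, 0.935, -0.004], [0.935, -0.353, 0.004], [0.002, -0.006, -1.0]]
force: [0.6, 0.1, 0.5]
opening: 0.69
grasp_force: 0.0
t 13.775 shift now-axes [-1.2  1.4 42.7] shift target-axes [-1.1  1.2 42.7] turn [-0.006 -0.002  0.   ] F [0.6 0.1 0.5] open 0.6903965240242381 0.0 pos [ 412.5 -234.3   67.7]
scene 0.5 [148. 352.] [293. 242.]
side 0.73 [334. 259.] [339. 277.]
side 0.68 [340. 277.] [339. 277.]
side 0.63 [462. 225.] [339. 277.]
(array([509.6,  74. ,  16.9]), np.float64(1.0))
(array([510.5,  73.8,  15.8]), np.float64(0.057))
```

View pics/side2.png

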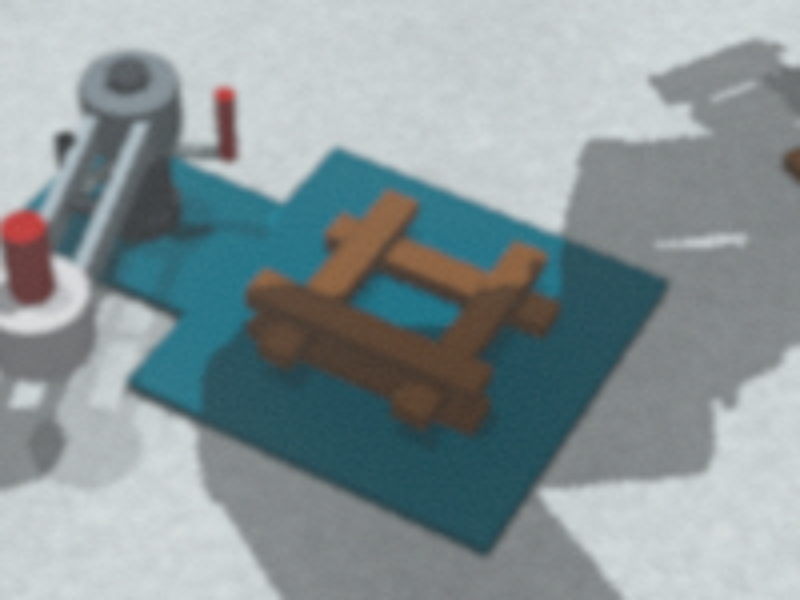

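```bash
python3 -m jog '0 0 30 0 0 0 60;0 0 10 0 0 0 60;0 0 3.5 0 0 0 60;0 0 0 0 0 0 60'
python3 go.py 413.2 -235.7 25 -20.7
```

```text
time_s: 14.48
position: [0.4142, -0.2358, 0.0265]
tcp_rot: [[0.353, 0.936, 0.001], [0.936, -0.353, -0.001], [-0.0, 0.001, -1.0]]
force: [0.6, -0.2, -0.1]
opening: 0.686
grasp_force: 0.0
t 14.475 shift now-axes [-0.3 -0.9  1.5] shift target-axes [-0.3 -0.9  1.5] turn [0.001 0.    0.   ] F [ 0.6 -0.2 -0.1] open 0.6858677417171479 0.0 pos [ 414.2 -235.8   26.5]
```

```bash
python3 -m jog '-0.3 -0.9 0.6 0 0 0 60;0 0 0 0 0 0 10;0 0 0 0 0 0 10;0 0 0 0 0 0 10;0 0 0 0 0 0 10;0 0 0 0 0 0 10;0 0 0 0 0 0 10'
python3 go.py 521.4 5 59.9 -80.3
```

```text
time_s: 15.35
position: [0.413, -0.2355, 0.0253]
tcp_rot: [[0.353, 0.936, 0.0], [0.936, -0.353, -0.0], [-0.0, 0.0, -1.0]]
force: [-0.2, 0.8, 0.8]
opening: 0.204
grasp_force: 30.0
t 15.35 shift now-axes [263.3  16.5 -34.6] shift target-axes [ 147.4 -218.8  -34.6] turn [ 0.   -0.    1.04] F [-0.2  0.8  0.8] open 0.20416297171285397 29.99191850423813 pos [ 413.  -235.5   25.3]
```

```bash
python3 -m jog '0 0 -25 0 0 0 10;0 0 -50 0 0 0 10;0 0 -50 0 0 0 10;0 0 0 0 0 0.1735 10;0 0 0 0 0 0.1735 10;0 0 0 0 0 0.1735 10;0 0 0 0 0 0.1735 10;0 0 0 0 0 0.1735 10;0 0 0 0 0 0.1735 10;29.5 -43.8 0 0 0 0 10;29.5 -43.8 0 0 0 0 10;29.5 -43.8 0 0 0 0 10'
python3 -m jog '29.5 -43.8 0 0 0 0 10;29.5 -43.8 0 0 0 0 10;0 0 0 0 0 0 10;0 0 0 0 0 0 10;0 0 0 0 0 0 10'
python3 go.py 521.4 5 59.3 -80.3
```

```text
time_s: 16.85
position: [0.4784, -0.0898, 0.1503]
tcp_rot: [[0.986, 0.167, -0.0], [0.167, -0.986, 0.0], [-0.0, -0.0, -1.0]]
force: [0.4, 0.1, -0.1]
opening: 0.203
grasp_force: 30.0
time_s: 17.48
position: [0.5209, 0.004, 0.1502]
tcp_rot: [[0.986, 0.166, -0.001], [0.166, -0.986, -0.0], [-0.001, -0.0, -1.0]]
force: [0.5, -0.0, -0.3]
opening: 0.203
grasp_force: 30.0
t 17.475 shift now-axes [ 0.7 -0.9 90.9] shift target-axes [ 0.6 -0.9 90.9] turn [-0.     0.001 -0.002] F [ 0.5 -0.  -0.3] open 0.2033175114508706 29.99177724123001 pos [520.9   4.  150.2]
```

```bash
python3 -m jog '0.6 -0.9 40 0 0 -0.002 10;0 0 30 0 0 0 10;0 0 12 0 0 0 10;0 0 5 0 0 0 10;0 0 2 0 0 0 10;0 0 0 0 0 0 10;0 0 0 0 0 0 10;0 0 0 0 0 0 10'
python3 go.py 521.4 5 59.3 -80.3
```

```text
time_s: 18.48
position: [0.5223, 0.0062, 0.0618]
tcp_rot: [[0.985, 0.17, 0.001], [0.17, -0.985, -0.0], [0.001, 0.0, -1.0]]
force: [0.3, 0.3, -0.3]
opening: 0.201
grasp_force: 30.0
t 18.475 shift now-axes [-1.1  1.   2.5] shift target-axes [-1.1  1.   2.5] turn [ 0.    -0.001  0.002] F [ 0.3  0.3 -0.3] open 0.20051501523933518 29.991911351680756 pos [522.3   6.2  61.8]
```

```bash
python3 -m jog '-0.8 0.8 1.0 0 0 0 10;0 0 0.8 0 0 0 10;0 0 0.4 0 0 0 10;0 0 0 0 0 0 10;0 0 0 0 0 0 10'
python3 go.py 521.4 5 59.3 -80.3
```

```text
time_s: 19.1
position: [0.5213, 0.0052, 0.0593]
tcp_rot: [[0.985, 0.17, -0.0], [0.17, -0.985, -0.0], [-0.0, 0.0, -1.0]]
force: [-1.5, 0.0, 5.1]
opening: 0.199
grasp_force: 30.0
t 19.1 shift now-axes [0.1 0.2 0. ] shift target-axes [0.1 0.2 0. ] turn [0.    0.    0.002] F [-1.5  0.   5.1] open 0.19895404307925565 29.99253898859024 pos [521.3   5.2  59.3]
```

```bash
python3 -m jog '0 0 0 0 0 0 24;0 0 0 0 0 0 32;0 0 0 0 0 0 36;0 0 0 0 0 0 36;0 0 -5 0 0 0 36;0 0 -40 0 0 0 36;0 0 -60 0 0 0 36;0 0 -60 0 0 0 60;-60 0 0 0 0 0 60;-60 0 0 0 0 0 60;0 0 0 0 0 0 60'
python3 - <<'E'
from h import *
V={};
for c in("scene","side"):
    d=capture(c)
    for n in("swing_grip","pivot"): print(c,n,[(np.round(r["at"],4).tolist(),round(r["conf"],2)) for r in place_of(c,n)[:2]])
    # red handle: top point & mask centroid via colour
    hsv=cv2.cvtColor(d["color"],cv2.COLOR_RGB2HSV); m=((hsv[...,0]<8)|(hsv[...,0]>172))&(hsv[...,1]>120)&(hsv[...,2]>50)
    u=proj(d,[[.6,.188,.132]])[0]; g=np.zeros(m.shape,bool); g[int(u[1])-25:int(u[1])+25,int(u[0])-20:int(u[0])+20]=1
    p=np.argwhere(m&g)[:,::-1]; print(c,"px",p.mean(0),len(p),p.min(0),p.max(0)); V[c]=(d,p.mean(0))
    ms=trace(c,"slat_a")
    for q in((.5096,.074),(.5214,.005)):
        print(q,fit([(d,near(ms,d,[*q,.04]))],(*q,.169),.034))
    u=proj(d,[[.56,.09,.05]])[0].astype(int); cv2.imwrite(f"pics/{c}3.png",cv2.resize(d["color"][u[1]-90:u[1]+90,u[0]-120:u[0]+120,::-1],None,fx=3,fy=3))
from scipy.optimize import least_squares
f=lambda X:np.concatenate([proj(d,[X])[0]-p for d,p in V.values()])
o=least_squares(f,[.6,.19,.13]);print("handle tri",o.x.round(4),o.fun.round(1))
s=read_state();print(s["time_s"],s["position"],s["force"])
E
```

```text
time_s: 20.48
position: [0.3964, -0.0137, 0.2237]
tcp_rot: [[0.986, 0.169, -0.007], [0.169, -0.986, 0.002], [-0.007, -0.003, -1.0]]
force: [0.7, 0.5, 0.4]
opening: 0.673
grasp_force: 0.0
scene swing_grip [([0.5985, 0.1912, 0.1361], 0.71)]
scene pivot [([0.6661, 0.0696, 0.1312], 0.83)]
scene px [356.50704225 193.54929577] 142 [353 184] [361 203]
(0.5096, 0.074) (array([510.5,  74.4,  16.3]), np.float64(0.113))
(0.5214, 0.005) (array([520.7,   5.1,  16.3]), np.float64(0.064))
side swing_grip [([0.5989, 0.1859, 0.1336], 0.74), ([0.6621, 0.0657, 0.1318], 0.64)]
side pivot [([0.6644, 0.0653, 0.1281], 0.87), ([0.5198, 0.001, 0.0337], 0.19)]
side px [253.42465753 247.73972603] 73 [249 244] [258 252]
(0.5096, 0.074) (array([510.7,  74.1,  16.2]), np.float64(0.07))
(0.5214, 0.005) (array([521.4,   4.7,  16.9]), np.float64(0.067))
handle tri [0.6037 0.181  0.1397] [ 1.  -0.3  0.9  0.1]
20.875 [ 0.40420182 -0.01529064  0.22410766] [-0.66348681 -0.02095576 -0.22027259]
```

View pics/scene3.png

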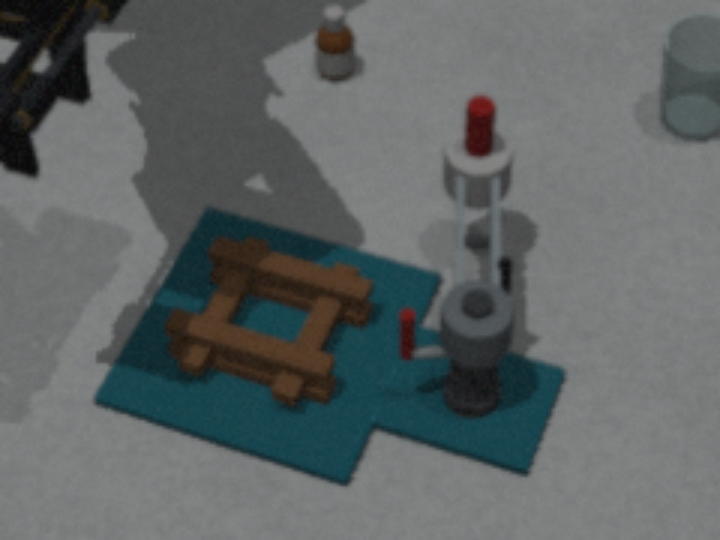

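View pics/side3.png

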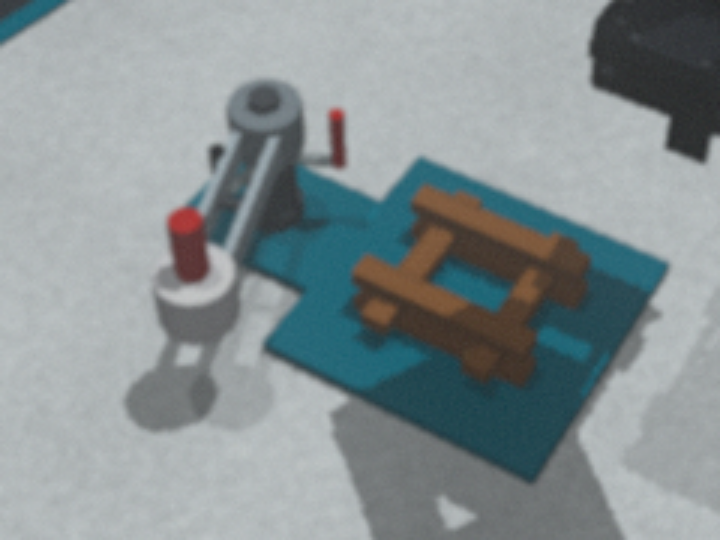

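```bash
python3 -m jog '45.2 -33.6 0 0 0 0 60;45.2 -33.6 0 0 0 0 60;45.2 -33.6 0 0 0 0 60;45.2 -33.6 0 0 0 0 60;45.2 -33.6 0 0 0 0 60;0 0 0 0 0 -0.172 60;0 0 0 0 0 -0.172 60;0 0 0 0 0 -0.172 60;0 0 0 0 0 -0.172 60;0 0 0 0 0 -0.172 60;0 0 0 0 0 -0.172 60;0 0 0 0 0 -0.172 60'
python3 -m jog '0 0 0 0 0 -0.172 60;0 0 0 0 0 -0.172 60;0 0 0 0 0 -0.172 60;0 0 0 0 0 -0.172 60;0 0 0 0 0 0 60;0 0 0 0 0 0 60'
python3 go.py 598.5 188.5 136 28.1
```

```text
time_s: 22.38
position: [0.5975, 0.1891, 0.2235]
tcp_rot: [[0.189, 0.982, -0.001], [0.982, -0.189, -0.0], [-0.0, -0.001, -1.0]]
force: [0.1, -1.2, -0.1]
opening: 0.686
grasp_force: 0.0
time_s: 23.12
position: [0.5974, 0.1889, 0.2238]
tcp_rot: [[-0.47, 0.882, -0.0], [0.882, 0.47, -0.0], [0.0, -0.0, -1.0]]
force: [-0.2, -0.1, 0.7]
opening: 0.687
grasp_force: 0.0
t 23.125 shift now-axes [-0.9  0.8 87.8] shift target-axes [-0.9  0.8 87.8] turn [-0.    -0.    -0.001] F [-0.2 -0.1  0.7] open 0.6870615134109653 0.0 pos [597.4 188.9 223.8]
```

```bash
python3 -m jog '-0.8 0.8 40 0 0 0 60;0 0 35 0 0 0 60;0 0 11 0 0 0 60;0 0 2 0 0 0 60;0 0 0 0 0 0 60'
python3 -m jog '0 0 0 0 0 0 30;0 0 0 0 0 0 10;0 0 0 0 0 0 10;0 0 0 0 0 0 10;0 0 0 0 0 0 10;0 0 0 0 0 0 10'
python3 go.py 598.5 188.5 136 28.1
```

```text
time_s: 23.75
position: [0.5993, 0.1886, 0.1373]
tcp_rot: [[-0.472, 0.882, 0.002], [0.882, 0.472, 0.0], [-0.001, 0.002, -1.0]]
force: [0.8, -0.8, -0.5]
opening: 0.691
grasp_force: 0.0
time_s: 24.5
position: [0.5988, 0.1887, 0.1362]
tcp_rot: [[-0.472, 0.881, 0.001], [0.881, 0.472, 0.001], [-0.0, 0.001, -1.0]]
force: [1.5, 1.9, 0.5]
opening: 0.223
grasp_force: 30.3
t 24.5 shift now-axes [-0.1 -0.4  0.2] shift target-axes [-0.1 -0.4  0.2] turn [ 0.001 -0.     0.001] F [1.5 1.9 0.5] open 0.22347475131822173 30.32331399153918 pos [598.8 188.7 136.2]
```

```bash
python3 -m jog '-0.7 -14 0 0 0 -0.1 10;-0.7 -14 0 0 0 -0.1 10;-0.7 -14 0 0 0 -0.1 10;-0.7 -14 0 0 0 -0.1 10;-0.7 -14 0 0 0 -0.1 10;-0.7 -14 0 0 0 -0.1 10'
python3 go.py 525.4 41.5 136 99.7
python3 -m jog '-0.7 -14 0 0 0 -0.1 10;-0.7 -14 0 0 0 -0.1 10;-0.7 -14 0 0 0 -0.1 10;-0.7 -14 0 0 0 -0.1 10;-0.7 -14 0 0 0 -0.1 10;0 0 0 0 0 0 10'
python3 go.py 525.4 41.5 136 99.7
```

```text
time_s: 25.25
position: [0.54, 0.13, 0.1362]
tcp_rot: [[-0.889, 0.458, 0.001], [0.458, 0.889, 0.002], [0.0, 0.002, -1.0]]
force: [2.5, 2.5, -1.7]
opening: 0.225
grasp_force: 30.2
t 25.25 shift now-axes [-27.6 -85.4   0. ] shift target-axes [ 29.3 -84.8   0.2] turn [ 0.002  0.    -0.645] F [ 2.5  2.5 -1.7] open 0.22461107773663616 30.15325012151152 pos [540.  130.  136.2]
time_s: 26.0
position: [0.5238, 0.0623, 0.1362]
tcp_rot: [[-1.0, -0.018, -0.001], [-0.018, 1.0, 0.002], [0.001, 0.002, -1.0]]
force: [-1.8, 5.4, 1.2]
opening: 0.222
grasp_force: 30.2
t 26.0 shift now-axes [ -1.3 -20.8   0.1] shift target-axes [  1.9 -20.8   0.2] turn [ 0.002 -0.001 -0.151] F [-1.8  5.4  1.2] open 0.2216502432215271 30.158277433365583 pos [523.8  62.3 136.2]
```

```bash
python3 -m jog '-0.5 -10 0 0 0 -0.07 10;-0.3 -8 0 0 0 -0.06 10;0 0 0 0 0 0 10'
python3 go.py 525.4 41.5 136 99.7
python3 -m jog '0 -2 0 0 0 -0.015 10;0 -2 0 0 0 -0.005 10;0 0 0 0 0 0 10;0 0 0 0 0 0 10'
python3 go.py 525.4 41.5 136 99.7
```

```text
time_s: 26.38
position: [0.5251, 0.0448, 0.1361]
tcp_rot: [[-0.989, -0.148, -0.002], [-0.148, 0.989, 0.001], [0.002, 0.002, -1.0]]
force: [-2.7, 4.2, 3.2]
opening: 0.221
grasp_force: 30.2
t 26.375 shift now-axes [ 0.2 -3.3  0.1] shift target-axes [ 0.3 -3.3  0.1] turn [ 0.002 -0.002 -0.021] F [-2.7  4.2  3.2] open 0.2207390370556205 30.16490228008479 pos [525.1  44.8 136.1]
time_s: 26.88
position: [0.5256, 0.0413, 0.1361]
tcp_rot: [[-0.986, -0.169, -0.002], [-0.169, 0.986, 0.001], [0.002, 0.002, -1.0]]
force: [-3.3, 5.7, 3.0]
opening: 0.216
grasp_force: 30.2
t 26.875 shift now-axes [0.2 0.2 0.1] shift target-axes [0.2 0.2 0.1] turn [ 0.002 -0.002  0.   ] F [-3.3  5.7  3. ] open 0.21645691125535663 30.16485693398863 pos [525.6  41.3 136.1]
```

```bash
for i in 1; do python3 -m jog '0 -1.5 0 0 0 0 10;0 0 0 0 0 0 10;0 0 0 0 0 0 10'; done
python3 -m jog '0 -1.5 0 0 0 0 10;0 0 0 0 0 0 10;0 0 0 0 0 0 10'
```

```text
time_s: 27.25
position: [0.5257, 0.0409, 0.1361]
tcp_rot: [[-0.986, -0.168, -0.003], [-0.168, 0.986, 0.003], [0.002, 0.003, -1.0]]
force: [-1.9, 8.9, 2.9]
opening: 0.216
grasp_force: 30.2
time_s: 27.62
position: [0.5257, 0.0405, 0.1361]
tcp_rot: [[-0.986, -0.168, -0.003], [-0.168, 0.986, 0.005], [0.002, 0.005, -1.0]]
force: [-2.9, 12.1, 4.8]
opening: 0.22
grasp_force: 30.1
```

```bash
python3 -m jog '0 -1.2 0 0 0 0 10;0 0 0 0 0 0 10;0 0 0 0 0 0 10;0 0 0 0 0 0 10'
python3 - <<'E'
from h import *
for c in("scene","side"):
    d=capture(c);u=proj(d,[[.56,.06,.07]])[0].astype(int); cv2.imwrite(f"pics/{c}4.png",cv2.resize(d["color"][u[1]-90:u[1]+90,u[0]-120:u[0]+120,::-1],None,fx=3,fy=3))
E
```

```text
time_s: 28.12
position: [0.5258, 0.0402, 0.1361]
tcp_rot: [[-0.986, -0.167, -0.003], [-0.167, 0.986, 0.006], [0.002, 0.007, -1.0]]
force: [-2.5, 15.2, 4.1]
opening: 0.221
grasp_force: 30.1
```

View pics/scene4.png

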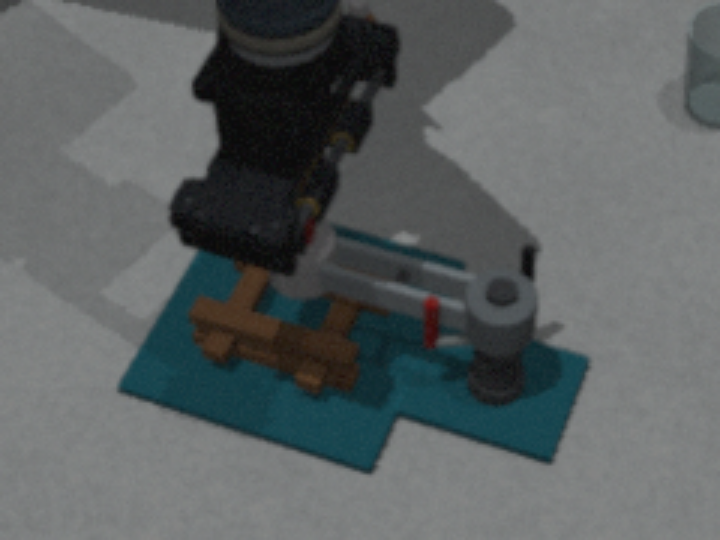

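View pics/side4.png

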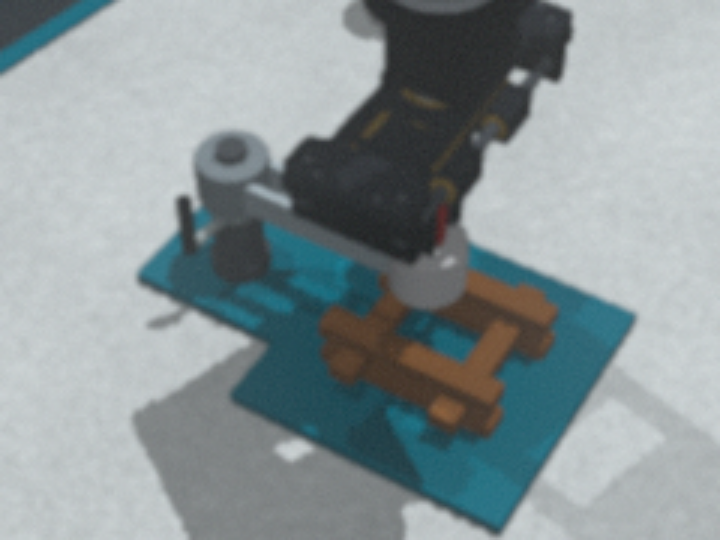

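The arm bar rests against the red stop pin (scene crop, around 430,320). The head is over the crib, and the crib still stands neat.

```bash
python3 -c "
from rig import *
print(hand_in())"
```

```text
the job is handed in; nothing more can be done
None
```

The job is handed in: both loose slats lie straight above the bottom-layer slats, measured within about 1 mm, the crib stands neat, and the gripper still holds the sprung arm against its stop (about 15 N on the handle), at about 28 s of the 61 s allowed.

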